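# Load the camera-check carriage with brass fittings

## Task

Swing the red cam lever to free the carriage, draw the carriage out to its loading stop, and seat every brass flare nut on the bench in a hexagonal nest and every check valve cap in a round nest, upright and flat on the nest floor. Then slide the loaded carriage fully home under the camera without slamming it, and swing the lever right back to lock it there. Leave the brass elbow and everything else on the bench where they lie.

Things in the scene. Friction and masses are not known exactly. Their poses are not given: they have to be found in the camera images.
- nut1: brass flare nut: hexagonal, 28 mm across flats (32 mm over corners), the hexagon 18 mm high, with a round nose of 23 mm diameter and 6 mm height on top, 24 mm in all, 80 g. Origin: centre of its underside; z up through the nose; two of the flats are square to its own x axis. May be absent (None)
- nut2: brass flare nut: hexagonal, 28 mm across flats (32 mm over corners), the hexagon 18 mm high, with a round nose of 23 mm diameter and 6 mm height on top, 24 mm in all, 80 g. Origin: centre of its underside; z up through the nose; two of the flats are square to its own x axis. May be absent (None)
- nut3: brass flare nut: hexagonal, 28 mm across flats (32 mm over corners), the hexagon 18 mm high, with a round nose of 23 mm diameter and 6 mm height on top, 24 mm in all, 80 g. Origin: centre of its underside; z up through the nose; two of the flats are square to its own x axis. May be absent (None)
- cap1: brass check valve cap: round knurled body of 36 mm diameter and 16 mm height with a small wrench hexagon (19 mm across flats, 8 mm high) on top, 24 mm in all, 100 g. Origin: centre of its underside; z up through the wrench hexagon. May be absent (None)
- cap2: brass check valve cap: round knurled body of 36 mm diameter and 16 mm height with a small wrench hexagon (19 mm across flats, 8 mm high) on top, 24 mm in all, 100 g. Origin: centre of its underside; z up through the wrench hexagon. May be absent (None)
- cap3: brass check valve cap: round knurled body of 36 mm diameter and 16 mm height with a small wrench hexagon (19 mm across flats, 8 mm high) on top, 24 mm in all, 100 g. Origin: centre of its underside; z up through the wrench hexagon. May be absent (None)
- hex1 (a point): middle of the floor of a nest, a white collar standing 6 mm above the carriage's steel plate, hexagonal inside, 31 mm across flats, wall 5 mm, two of its flats square to the point's x axis; takes one flare nut (near row (towards the robot), home end). Nests are 54 mm apart along y, 60 mm across x. z up, x and y are the carriage's. A seated part's origin lies here. The floor is 46 mm above the bench
- hex2 (a point): middle of the floor of a nest, a white collar standing 6 mm above the carriage's steel plate, hexagonal inside, 31 mm across flats, wall 5 mm, two of its flats square to the point's x axis; takes one flare nut (near row, knob end). Nests are 54 mm apart along y, 60 mm across x. z up, x and y are the carriage's. A seated part's origin lies here. The floor is 46 mm above the bench
- hex3 (a point): middle of the floor of a nest, a white collar standing 6 mm above the carriage's steel plate, hexagonal inside, 31 mm across flats, wall 5 mm, two of its flats square to the point's x axis; takes one flare nut (far row, middle). Nests are 54 mm apart along y, 60 mm across x. z up, x and y are the carriage's. A seated part's origin lies here. The floor is 46 mm above the bench
- round1 (a point): middle of the floor of a nest, a white collar standing 6 mm above the carriage's steel plate, round inside, 39 mm diameter, wall 5 mm; takes one check valve cap (near row, middle). Nests are 54 mm apart along y, 60 mm across x. z up, x and y are the carriage's. A seated part's origin lies here. The floor is 46 mm above the bench
- round2 (a point): middle of the floor of a nest, a white collar standing 6 mm above the carriage's steel plate, round inside, 39 mm diameter, wall 5 mm; takes one check valve cap (far row, home end). Nests are 54 mm apart along y, 60 mm across x. z up, x and y are the carriage's. A seated part's origin lies here. The floor is 46 mm above the bench
- round3 (a point): middle of the floor of a nest, a white collar standing 6 mm above the carriage's steel plate, round inside, 39 mm diameter, wall 5 mm; takes one check valve cap (far row, knob end). Nests are 54 mm apart along y, 60 mm across x. z up, x and y are the carriage's. A seated part's origin lies here. The floor is 46 mm above the bench
- track: slotted aluminium slide track, 480 mm long (along its y, from -220 to +260 mm), 80 mm wide, 20 mm high, fixed to the bench; origin under its centre line. Its +y end is the loading end, its -y end the home end. The carriage on it is 108 mm wide and 250 mm long, its underside 22 mm above the bench over the track (38 mm where it overhangs)
- camera_light (a point): centre of the underside of the white ring light (76 mm diameter), fixed 200 mm above the bench over the track's home end; the camera above it ends at 300 mm. It hangs on an arm from a 30 mm post that stands 155 mm to its -y side, past the end of the track. With the carriage home the nests are under it, out of reach from above
- carriage (a joint): position of the steel carriage along the track, m: 0 = fully home against the stop under the camera, 0.19 = against the loading stop; moves along the track's +y as it grows. Slides with 2.5 N of friction when free and stays where it is left; locked at home, it is held by the bolt with up to 3 mm of give
- pull_knob (a point): middle of the black pull knob on the carriage's outer end: upright cylinder of 30 mm diameter and 24 mm height, its top 100 mm above the bench, on a 14 mm stem; grip it from above to draw or push the carriage. Axes are the carriage's (y along the track, towards the loading end)
- cam_lever (a joint): angle of the red cam lever, rad: 0 = locked (pointing to the carriage's -x side, towards the robot), 1.57 = free (pointing along the track, to +y); turns flat about an upright pivot, clockwise from above as it grows, stops at 0 and 1.8. Its cam throws a bolt into a notch of the track: it locks only with the carriage home; the bolt is clear above 1.3. Takes 2 to 6 N at the grip; stays where left
- lever_pivot (a point): the upright pivot axis of the cam lever on the carriage, at the height of the lever's arm; the lever's grip is 75 mm from it. Axes are the carriage's
- lever_grip (a point): middle of the lever's upright red grip: a cylinder of 18 mm diameter and 40 mm height at the lever's end, its underside 54 mm and its top 94 mm above the bench, 75 mm from the pivot; it can be pinched from above or pushed. The flat arm that joins it to the pivot is 14 mm wide, its top 62 mm above the bench
- elbow: brass elbow fitting, 34 x 39 x 22 mm, lies among the parts; belongs in no nest. Leave it
- jar_lid: amber glass jar lid, 68 mm diameter, 34 mm high. Leave it
- mallet: orange rubber mallet, 250 mm long with its wooden handle, 52 mm high. Leave it
- pin_case: flat steel pin gauge case, 75 x 125 x 30 mm. Leave it
- caliper: digital caliper, 230 mm long, lying flat. Leave it

How it is judged:
By the outcome, as a careful person would: the job done as asked, in the order asked, and still so for the second after the job is handed in, with the robot touching nothing.
Of nut1, nut2, nut3, cap1, cap2, cap3 only 4 to 6 are there at a start; the rules pass over those that are not, and their reading is None.
At some moment in a run one of nut1, nut2, nut3, cap1, cap2, cap3 may be knocked a few centimetres aside while the robot is not near it.
It also fails if it takes over 210 s, if anything falls off the work surface, if the arm or the gripper's body presses on something with over 40 N, if the wrist force passes 120 N, or if a joint passes its speed limit or range.

## Robot

A 7-joint arm with a two-finger parallel gripper is mounted at the origin on the work surface. World frame = base frame: x ahead of the robot, y to its left, z up, the work surface at z = 0. Lengths are in m, angles in rad, forces in N, time in s.
With the tool pointing down it reaches from about 0.35 to 0.9 m from the base axis. Payload 7.2 kg.
Tool frame: the origin (TCP) lies at the centre of the arm's flange, where the gripper is bolted on; the fingertips stand 182 mm ahead of it and the grasp point (between the pads) lies grip_depth ahead of it (grip_depth is the distance from the TCP to the grasp point, in m); z points along the fingers, y is the line along which they close (so a half turn about z gives the same grasp; the last joint's range is limited). The gripper opens to 88 mm and grips with 3 to 60 N. Pads are 20 mm wide; open, the fingers measure 115 mm over their backs; the gripper's body (75 mm by 178 mm) begins 61 mm behind the grasp point.
Start: joints at [-1.226, 0.411, -0.013, 1.596, 0.006, 1.134, -0.082], TCP at [0.251, 0.572, 0.405] pointing down, gripper open.
Joint ranges: [-2.95, 2.95], [-0.29, 1.99], [-1.47, 1.44], [0.14, 2.54], [-1.03, 4.17], [0.13, 1.85], [-2.86, 2.86]. Speed limits (rad/s): [2.39, 2.39, 3.01, 3.01, 3.14, 3.14, 3.14].

## Interface

Orientations are given as a unit quaternion [w, x, y, z].
In Python, from rig import * gives the robot as it stands.
- The arm moves only by the shell command python3 -m pendant 'ROWS' [FORCE]. ROWS is text: rows parted by semicolons, each of 5 numbers parted by spaces: the shift along the world's x, y, z in cm, then the turn about the world's z in degrees, then the opening, from 0 (shut) to 1 (fully open). In form: x y z twist gripper; .... A call has exactly 10 rows; each row shifts and turns the commanded pose from where the row before left it; what a row does not reach is not made up. A row lasts 1/10 s, in which the tool goes at most 50 mm and 8.59 degrees, less where a joint would pass 70% of its speed; a pose out of reach is approached as far as the arm can. A call with a gripper value outside its range is refused whole. The fingers move at their own pace and stop on an object; FORCE is the grip in N (left out, the last holds). Time passes only in rows, so rows that do not move let the fingers close, or fill a call up. It gives the time, the measured TCP pose, the force, the opening and the grip force at its end, in the units of the state.
- get_obs(): the state, without advancing time (a new reading comes with each control period).
- snapshot(name): name is "scene" or "top" or "wrist"; returns the picture (384x512x3 uint8, red, green, blue); there is no depth.
- calibration(name): a dict with "fx", "fy", "cx", "cy" (pixels), "R" (3x3) and "t" (3): a world point X has camera coordinates R X + t; the wrist camera has in their place "mount" (4x4, takes a point from camera to tool coordinates, whose origin is the TCP and whose axes are the flange's). Camera axes: x right, y down, z forward; pixel columns grow to the right and rows downward; lengths in m; the calibration is good to about 2 mm. A picture is of the moment at which its call begins: read the wrist's pose just before it. calibration takes no time and is no camera call.
- sign_off(): hands the job in; it is judged then, once.
The state is a dict: "clock": time; "joint_pos": joint angles; "qd": joint speeds; "joint_efforts": joint torques, N m; "position": TCP position; "orientation": TCP orientation; "ft_force": force on the tool from outside, world axes, zero at the start; "ft_torque": the same for the moment, N m; "finger_gap": finger opening in m; "finger_force": force on a finger pad.
Only numpy, scipy, OpenCV 4.12 (cv2) and the standard library are available. Lean on these libraries where they do the work, as an engineer would, in place of code of your own. Each camera call takes 0.05 s, during which the arm holds its last target. There are 200 camera calls.

## Working session

There is one attempt and no reset: what is moved stays moved. The work goes in short steps, Python scripts to look and compute and a shell command to move; the robot and the scene stay as the last step left them, time stands still between calls to the robot, and variables do not carry over. Pictures are saved under pics/ and viewed, at most 14 in all, crops included, and the job is handed in when it is done.

```bash
ls; mkdir -p pics; python3 - <<'E'
from rig import *
import cv2
o=get_obs(); print(o)
for n in("scene","top","wrist"):
    cv2.imwrite(f"pics/{n}0.png",snapshot(n)[:,:,::-1]); print(n,calibration(n))
import numpy as np
a=cv2.imread("pics/scene0.png");b=cv2.imread("pics/top0.png")
E
```

```text
pics
{'clock': 0.0, 'joint_pos': array([-1.2261642 ,  0.41189049, -0.01274487,  1.59703267,  0.00560918,
        1.13426645, -0.08220519]), 'qd': array([ 0.0008416 ,  0.00168478, -0.0005531 ,  0.00031677, -0.00043683,
       -0.00128923,  0.00021827]), 'joint_efforts': array([ 4.06953021e-06, -5.87947512e+01,  6.41262699e-01, -2.91089201e+01,
       -5.40068094e-02,  1.82842539e-02,  1.56930059e-04]), 'position': array([0.25067459, 0.57229967, 0.40381919]), 'orientation': array([-1.07961635e-04,  2.04927180e-01,  9.78776911e-01, -7.73113905e-04]), 'ft_force': array([ 0.14257478, -0.07179764, -0.91795105]), 'ft_torque': array([-0.00606835, -0.03644325, -0.00212875]), 'finger_force': 0.0, 'finger_gap': 0.08794967928950516}
scene {'fx': 372.1545780737768, 'fy': 372.1545780737768, 'cx': 250.19288538285647, 'cy': 188.16458602375292, 'R': array([[ 0.4217047 ,  0.90667316,  0.01043679],
       [ 0.74857622, -0.34163059, -0.56826242],
       [-0.51166276,  0.24745167, -0.82278119]]), 't': array([-0.25440367, -0.32908217,  1.63364314])}
top {'fx': 365.2598074347591, 'fy': 365.2598074347591, 'cx': 259.53993089053563, 'cy': 190.9589193957055, 'R': array([[ 0.02391553, -0.99969529,  0.00611351],
       [-0.984051  , -0.02461865, -0.17617476],
       [ 0.17627159, -0.00180269, -0.98433992]]), 't': array([-0.00756866,  0.58355618,  1.13846888])}
wrist {'fx': 287.54668422817775, 'fy': 287.54668422817775, 'cx': 252.3628556774304, 'cy': 186.30245553222528, 'mount': array([[-4.21326735e-04, -9.54988780e-01, -2.96641624e-01,
         8.11423095e-02],
       [ 9.99999453e-01, -1.18348203e-04, -1.03931907e-03,
         2.13869220e-04],
       [ 9.57431050e-04, -2.96641900e-01,  9.54988307e-01,
         1.97433465e-02],
       [ 0.00000000e+00,  0.00000000e+00,  0.00000000e+00,
         1.00000000e+00]])}
```

View pics/top0.png

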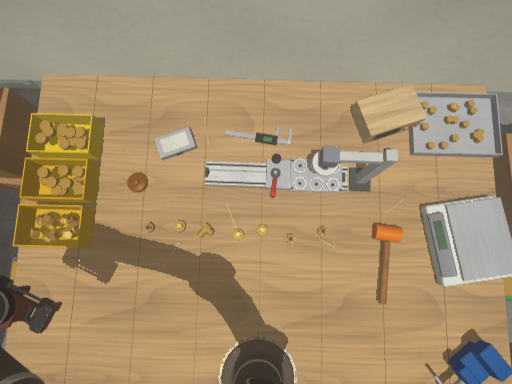

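View pics/scene0.png

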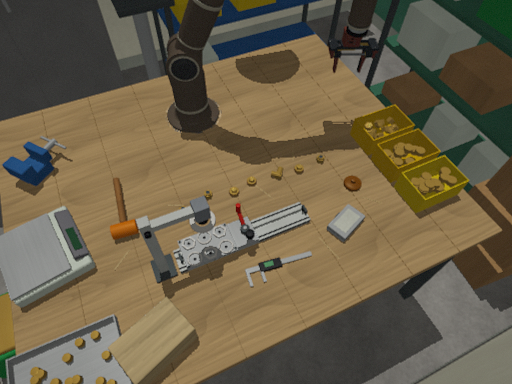

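```bash
python3 -c "
import rig
print({k:v for k,v in vars(rig).items() if not k.startswith('__')})"
```

```text
{'snapshot': <function make.<locals>.drawn_camera at 0x7f6c983d80e0>, 'calibration': <function make.<locals>.<lambda> at 0x7f6c983d8680>, 'sign_off': <function connect.<locals>.done at 0x7f6c9834f7e0>, 'get_obs': <function make.<locals>.<lambda> at 0x7f6c983d85e0>, 'IKError': <class 'rig.IKError'>, 'grip_depth': 0.1633}
```

```bash
cat > h.py <<'E'
from rig import *
import cv2, numpy as np
from scipy.spatial.transform import Rotation as Ro
np.set_printoptions(precision=4,suppress=True)
def tcp():
    o=get_obs(); q=o["orientation"]
    return Ro.from_quat([q[1],q[2],q[3],q[0]]).as_matrix(),np.array(o["position"])
def yaw():  # direction of tool y (closing line) in world, deg mod 180
    R,_=tcp(); return np.degrees(np.arctan2(R[1,1],R[0,1]))%180
def cam(name,pose=None):
    """K, centre, Rcw (camera->world)"""
    c=calibration(name); K=np.array([[c["fx"],0,c["cx"]],[0,c["fy"],c["cy"]],[0,0,1]])
    if name=="wrist":
        R,p=pose; M=c["mount"]; return K,R@M[:3,3]+p,R@M[:3,:3]
    R=np.array(c["R"]); return K,-R.T@np.array(c["t"]),R.T
def ray(C,uv):
    K,c,R=C; d=R@np.linalg.solve(K,[uv[0],uv[1],1.]); return c,d/np.linalg.norm(d)
def onplane(C,uv,z):
    c,d=ray(C,uv); return c+d*(z-c[2])/d[2]
def cross(A,ua,B,ub):
    a,d=ray(A,ua); b,e=ray(B,ub)
    s=np.linalg.lstsq(np.c_[d,-e],b-a,rcond=None)[0]
    P,Q=a+d*s[0],b+e*s[1]; return (P+Q)/2,np.linalg.norm(P-Q)
def proj(C,X):
    K,c,R=C; p=K@(R.T@(np.asarray(X)-c)); return p[:2]/p[2]
def shot(name):
    pose=tcp(); im=snapshot(name)[:,:,::-1].copy(); return im,cam(name,pose)
E
python3 - <<'E'
from h import *
im=cv2.imread("pics/top0.png"); T=cam("top"); S=cam("scene")
for n,u in dict(a=(150,227),b=(180,226),elb=(205,230),d=(238,234),e=(262,230),f=(290,238),g=(322,230),jar=(137,182)).items(): print(n,onplane(T,u,.012))
print("trackL",onplane(T,(205,174),.02),"R",onplane(T,(370,178),.02))
print("grip",cross(T,(273,193),S,(240,211)),"knob",cross(T,(277,159),S,(249,233)))
cv2.imwrite("pics/c1.png",cv2.resize(im[140:250,130:400],None,fx=2.9,fy=2.9,interpolation=cv2.INTER_CUBIC))
E
```

```text
a [0.4607 0.3657 0.012 ]
b [0.4664 0.2669 0.012 ]
elb [0.4552 0.1836 0.012 ]
d [0.4447 0.0742 0.012 ]
e [ 0.4598 -0.0046  0.012 ]
f [ 0.4358 -0.0975  0.012 ]
g [ 0.4646 -0.2032  0.012 ]
jar [0.6111 0.4211 0.012 ]
trackL [0.6427 0.1919 0.02  ] R [ 0.643 -0.365  0.02 ]
grip (array([ 0.5777, -0.0325,  0.0628]), np.float64(0.009253239530594369)) knob (array([ 0.6823, -0.0445,  0.0922]), np.float64(0.004419168601699212))
```

View pics/c1.png

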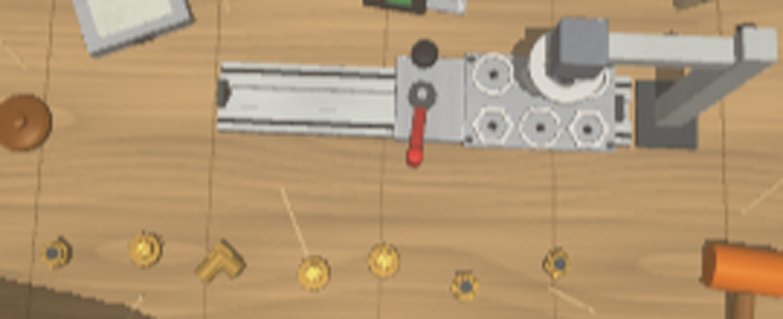

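```bash
python3 -m pendant '2.7 -3.5 -0.5 2.4 1; 2.7 -3.5 -0.5 2.4 1; 2.7 -3.5 -0.5 2.4 1; 2.7 -3.5 -0.5 2.4 1; 2.7 -3.5 -0.5 2.4 1; 2.7 -3.5 -0.5 2.4 1; 2.7 -3.5 -0.5 2.4 1; 2.7 -3.5 -0.5 2.4 1; 2.7 -3.5 -0.5 2.4 1; 2.7 -3.5 -0.5 2.4 1'
python3 - <<'E'
from h import *
im,C=shot("wrist"); cv2.imwrite("pics/w1.png",im); print(tcp()[1],yaw()); np.savez("w1.npz",K=C[0],c=C[1],R=C[2])
E
python3 -m pendant '0 -3 0 0 1; 0 -3 0 0 1; 0 -3 0 0 1; 0 -3 0 0 1; 0 -3 0 0 1; 0 -3 0 0 1; 0 -3 0 0 1; 0 -3 0 0 1; 0 0 0 0 1; 0 0 0 0 1'
python3 - <<'E'
from h import *
im,C=shot("wrist"); cv2.imwrite("pics/w2.png",im); print(tcp()[1],yaw()); np.savez("w2.npz",K=C[0],c=C[1],R=C[2])
E
```

```text
clock: 1.15
position: [0.5215, 0.2209, 0.3544]
orientation: [-0.0, -0.004, 1.0, -0.0]
ft_force: [0.7, -0.2, 0.4]
finger_gap: 0.0879
finger_force: 0.0
[0.5257 0.2135 0.3537] 90.12311709956045
clock: 2.2
position: [0.5206, -0.0177, 0.3545]
orientation: [-0.0, -0.002, 1.0, 0.0]
ft_force: [1.0, 0.7, -0.3]
finger_gap: 0.0878
finger_force: 0.0
[ 0.5207 -0.0167  0.3546] 90.35892745497112
```

View pics/w1.png

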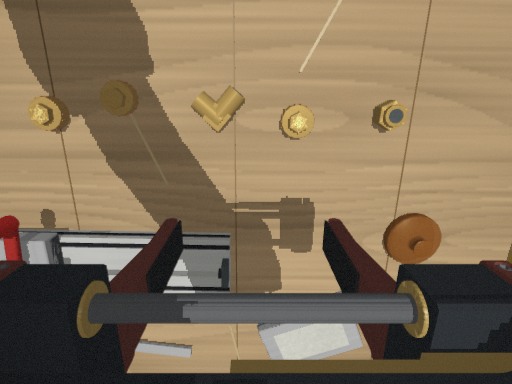

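View pics/w2.png

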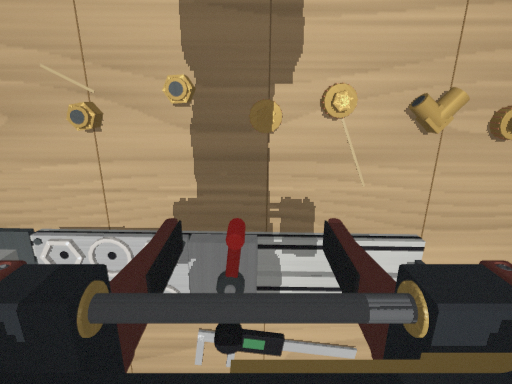

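```bash
cat >> h.py <<'E'
def load(n):
    d=np.load(n+".npz"); return cv2.imread(f"pics/{n}.png"),(d["K"],d["c"],d["R"])
def save(n):
    im,C=shot("wrist"); cv2.imwrite(f"pics/{n}.png",im); np.savez(n+".npz",K=C[0],c=C[1],R=C[2]); return im,C
def red(im):
    h=cv2.cvtColor(im,cv2.COLOR_BGR2HSV); m=((h[...,0]<6)|(h[...,0]>174))&(h[...,1]>190)&(h[...,2]>90)
    return m.astype(np.uint8)
E
python3 - <<'E'
from h import *
i1,A=load("w1"); i2,B=load("w2"); T=cam("top");S=cam("scene")
for n,i in(("w1",i1),("w2",i2),("top",cv2.imread("pics/top0.png")),("scene",cv2.imread("pics/scene0.png"))):
    _,_,st,ce=cv2.connectedComponentsWithStats(red(i)); print(n,[(s.tolist(),c.round(1).tolist()) for s,c in zip(st[1:],ce[1:]) if s[4]>25][:6])
# track edges via vertical profile
g=cv2.cvtColor(i2,cv2.COLOR_BGR2GRAY).astype(int)
for c in (265,300,330,400,415): print(c,[(r,d) for r,d in zip(range(225,300),np.diff(g[225:301,c])) if abs(d)>35])
g=cv2.cvtColor(i1,cv2.COLOR_BGR2GRAY).astype(int)
for c in (70,120,200,225): print(c,[(r,d) for r,d in zip(range(225,300),np.diff(g[225:301,c])) if abs(d)>35])
E
```

```text
w1 [([0, 216, 19, 34, 331], [7.9, 227.8]), ([9, 245, 12, 15, 58], [15.7, 253.0])]
w2 [([226, 218, 19, 37, 407], [235.2, 235.1]), ([226, 256, 13, 20, 100], [231.9, 266.3])]
top []
scene [([238, 213, 6, 11, 36], [240.6, 217.9])]
265 [(233, np.int64(-67)), (235, np.int64(44)), (236, np.int64(40)), (244, np.int64(-74)), (248, np.int64(52)), (285, np.int64(-48)), (286, np.int64(-50)), (289, np.int64(44)), (290, np.int64(49)), (292, np.int64(-48))]
300 [(234, np.int64(-63)), (236, np.int64(43)), (244, np.int64(-71)), (248, np.int64(43)), (249, np.int64(52)), (256, np.int64(49)), (276, np.int64(46)), (286, np.int64(-143)), (289, np.int64(53)), (290, np.int64(79)), (292, np.int64(-95))]
330 [(264, np.int64(40)), (265, np.int64(55)), (267, np.int64(48)), (271, np.int64(-49)), (286, np.int64(-70)), (287, np.int64(-72)), (290, np.int64(73)), (291, np.int64(56)), (292, np.int64(-94))]
400 [(235, np.int64(-82)), (237, np.int64(43)), (238, np.int64(63)), (245, np.int64(-39)), (246, np.int64(-117)), (249, np.int64(54)), (250, np.int64(85)), (264, np.int64(-144))]
415 [(235, np.int64(-49)), (236, np
[... 218 characters left out ...]
 np.int64(-108)), (245, np.int64(51)), (246, np.int64(78)), (258, np.int64(-52)), (263, np.int64(-76))]
120 [(232, np.int64(-69)), (234, np.int64(44)), (235, np.int64(55)), (242, np.int64(-40)), (243, np.int64(-109)), (246, np.int64(48)), (247, np.int64(79)), (269, np.int64(-62)), (270, np.int64(-57))]
200 [(234, np.int64(-59)), (236, np.int64(47)), (244, np.int64(-96)), (248, np.int64(45)), (249, np.int64(49)), (286, np.int64(-89)), (289, np.int64(37)), (290, np.int64(64)), (292, np.int64(-44))]
225 [(234, np.int64(-59)), (237, np.int64(43)), (244, np.int64(-44)), (245, np.int64(-53)), (248, np.int64(45)), (249, np.int64(59)), (257, np.int64(-37)), (290, np.int64(46)), (292, np.int64(-40))]
```

```bash
python3 - <<'E'
from h import *
i1,A=load("w1"); i2,B=load("w2"); T=cam("top");S=cam("scene")
print("grip lower near edge",onplane(B,(235.5,218),.054), "x-triang", cross(A,(7.5,216.5),B,(235.5,218)))
for C,u in((B,(265,236.5)),(B,(415,239)),(A,(70,234.5)),(A,(225,237.5)),(A,(230,265))): print("tracknear",onplane(C,u,.02))
for C,u in((B,(300,292)),(A,(200,292.5))): print("trackfar",onplane(C,u,.02))
for z in(.062,.075): print("pivot",onplane(B,(231,284),z), onplane(T,(275.2,172.8),z))
print("knob",onplane(T,(276.2,158.3),.1))
# predicted grip
for x in(.57,.575,.58):
    X=[x,-.03,0]; print(x,[proj(B,(x-.009,-.03,.054)),proj(B,(x+.0,-.03,.094))])
print("gripTop",onplane(T,(273.4,193.4),.094))
E
python3 -c "
import cv2;im=cv2.imread('pics/w2.png');cv2.imwrite('pics/c2.png',cv2.resize(im[200:320,180:300],None,fx=4,fy=4,interpolation=cv2.INTER_CUBIC))"
```

```text
grip lower near edge [ 0.5617 -0.0357  0.054 ] x-triang (array([ 0.5612, -0.0355,  0.0564]), np.float64(0.0010295108831859731))
tracknear [ 0.6007 -0.0024  0.02  ]
tracknear [0.6033 0.1799 0.02  ]
tracknear [0.6007 0.0006 0.02  ]
tracknear [0.6032 0.188  0.02  ]
tracknear [0.6413 0.1934 0.02  ]
trackfar [0.6799 0.0442 0.02  ]
trackfar [0.6824 0.154  0.02  ]
pivot [ 0.6377 -0.0412  0.062 ] [ 0.6432 -0.0429  0.062 ]
pivot [ 0.6283 -0.0401  0.075 ] [ 0.6401 -0.0423  0.075 ]
knob [ 0.6816 -0.0436  0.1   ]
0.57 [array([240.8573, 217.3776]), array([239.2718, 243.3628])]
0.575 [array([240.8943, 221.7198]), array([239.3224, 248.134 ])]
0.58 [array([240.931 , 226.0202]), array([239.3724, 252.8532])]
gripTop [ 0.5693 -0.0369  0.094 ]
```

View pics/c2.png

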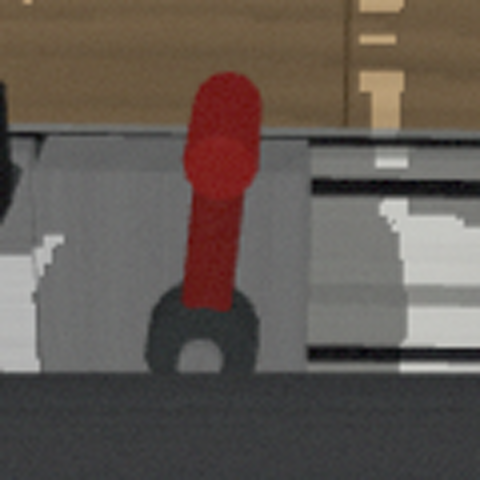

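```bash
python3 -m pendant '1 -0.4 -2 0 0.6; 1 -0.4 -2 0 0.6; 1 -0.4 -2 0 0.6; 1 -0.4 -2 0 0.6; 1 -0.4 -2 0 0.6; 0 0 -0.9 0 0.6; 0 0 0 0 0.6; 0 0 0 0 0; 0 0 0 0 0; 0 0 0 0 0' 25; python3 -m pendant '0 0 0 0 0; 0 0 0 0 0; 0 0 0 0 0;0 0 0 0 0;0 0 0 0 0; 0 0 0 0 0; 0 0 0 0 0; 0 0 0 0 0; 0 0 0 0 0; 0 0 0 0 0' 25
```

```text
clock: 3.25
position: [0.5708, -0.0373, 0.2467]
orientation: [0.001, -0.003, 1.0, 0.0]
ft_force: [0.2, -0.4, -0.1]
finger_gap: 0.032
finger_force: 0.0
clock: 4.25
position: [0.5707, -0.0371, 0.2461]
orientation: [0.0, -0.003, 1.0, 0.0]
ft_force: [-3.2, 1.4, 6.4]
finger_gap: 0.0178
finger_force: 25.0
```

```bash
python3 -m pendant '0.06 0.98 0 -7.5 0; 0.19 0.96 0 -7.5 0; 0.32 0.93 0 -7.5 0; 0.43 0.88 0 -7.5 0; 0.55 0.82 0 -7.5 0; 0.65 0.74 0 -7.5 0; 0.74 0.65 0 -7.5 0; 0.82 0.55 0 -7.5 0; 0 0 0 0 0; 0 0 0 0 0'
```

```text
clock: 5.25
position: [0.6097, 0.0263, 0.2462]
orientation: [0.002, 0.498, 0.867, -0.0]
ft_force: [4.3, -3.9, 0.1]
finger_gap: 0.0178
finger_force: 25.0
```

```bash
python3 -m pendant '0.88 0.43 0 -7.5 0; 0.93 0.32 0 -7.5 0; 0.96 0.19 0 -7.5 0; 0.98 0.06 0 -7.5 0; 0.4 0 0 -3 0; 0 0 0 0 0; 0 0 0 0 0.3; 0 0 0 0 0.5; 0 0 0 0 0.5; 0 0 0 0 0.5'
```

```text
clock: 6.25
position: [0.6497, 0.0377, 0.2455]
orientation: [-0.0, 0.723, 0.691, -0.0]
ft_force: [0.6, -0.5, 0.1]
finger_gap: 0.0432
finger_force: 0.0
```

```bash
python3 -m pendant '0 0 2.8 0 0.6; 0 0 2.8 0 0.6; 1.1 -2.7 0 2 0.6; 1.1 -2.7 0 0 0.6; 1 -2.7 0 0 0.6; 0 0 -2.4 0 0.6; 0 0 -2.4 0 0.6; 0 0 0 0 0; 0 0 0 0 0; 0 0 0 0 0' 30; python3 -m pendant '0 0 0 0 0; 0 0 0 0 0; 0 0 0 0 0;0 0 0 0 0;0 0 0 0 0; 0 0 0 0 0; 0 0 0 0 0; 0 0 0 0 0; 0 0 0 0 0; 0 0 0 0 0' 30
```

```text
clock: 7.25
position: [0.6823, -0.0433, 0.255]
orientation: [0.001, 0.711, 0.703, 0.001]
ft_force: [0.0, -0.8, -0.1]
finger_gap: 0.0321
finger_force: 0.0
clock: 8.25
position: [0.6824, -0.0434, 0.2551]
orientation: [0.001, 0.711, 0.703, 0.001]
ft_force: [-0.6, 0.3, 5.9]
finger_gap: 0.0295
finger_force: 30.0
```

```bash
python3 -m pendant '0 0.8 0 0 0; 0.03 1.9 0 0 0; 0.03 2.1 0 0 0; 0.03 2.1 0 0 0; 0.03 2.1 0 0 0; 0.03 2.1 0 0 0; 0.03 2.1 0 0 0; 0.03 2.1 0 0 0; 0.03 1.6 0 0 0; 0 0.8 0 0 0' 30; python3 -m pendant '0 0.5 0 0 0; 0 0.4 0 0 0; 0 0.4 0 0 0;0 0.3 0 0 0;0 0.1 0 0 0; 0 0 0 0 0; 0 0 0 0 0; 0 0 0 0 0; 0 0 0 0 0; 0 0 0 0 0' 30
```

```text
clock: 9.25
position: [0.6847, 0.1353, 0.2551]
orientation: [0.0, 0.711, 0.704, 0.001]
ft_force: [-0.2, -3.4, 6.7]
finger_gap: 0.03
finger_force: 30.0
clock: 10.25
position: [0.6849, 0.142, 0.2551]
orientation: [0.004, 0.713, 0.701, -0.003]
ft_force: [-2.8, -20.6, 9.3]
finger_gap: 0.0292
finger_force: 30.0
```

```bash
python3 -m pendant '0 0 0 0 0.6; 0 0 0 0 0.6; 0 0 3 0 1; 0 0 3 0 1; -0.6 -1 1 8.5 1; -0.6 -1 1 8.5 1; -0.6 -1 1 8.5 1; -0.6 -1 1 8.5 1; -0.6 -1 0.5 8.5 1; -0.6 -1 0 8.5 1' 30; python3 -m pendant '-0.6 -1 0 8.5 1; -0.6 -1 0 8.5 1; -0.6 -1 0 8.5 1; -0.6 0 0 8.5 1; 0 0 0 5 1; 0 0 0 0 1; 0 0 0 0 1; 0 0 0 0 1; 0 0 0 0 1; 0 0 0 0 1' 
python3 - <<'E'
from h import *
save("w3"); print(tcp()[1],yaw())
E
python3 -m pendant '0 -0.6 0 0 1; 0 -0.6 0 0 1; 0 -0.6 0 0 1; 0 -0.6 0 0 1; 0 -0.6 0 0 1; 0 -0.6 0 0 1; 0 0 0 0 1; 0 0 0 0 1; 0 0 0 0 1; 0 0 0 0 1'
python3 - <<'E'
from h import *
save("w4"); print(tcp()[1],yaw())
im=cv2.imread("pics/w3.png"); cv2.imwrite("pics/c3.png",cv2.resize(im[130:290,100:420],None,fx=2.5,fy=2.5))
E
```

```text
clock: 11.25
position: [0.648, 0.0915, 0.3595]
orientation: [0.0, 0.335, 0.942, 0.001]
ft_force: [0.4, -0.2, 0.1]
finger_gap: 0.0874
finger_force: 0.0
clock: 12.25
position: [0.6243, 0.0609, 0.3586]
orientation: [-0.0, 0.006, 1.0, -0.0]
ft_force: [-0.9, 0.3, -0.4]
finger_gap: 0.0878
finger_force: 0.0
[0.6243 0.0608 0.3586] 89.32916231186707
clock: 13.3
position: [0.6242, 0.025, 0.3586]
orientation: [-0.0, 0.005, 1.0, 0.0]
ft_force: [0.2, 0.5, -0.8]
finger_gap: 0.0877
finger_force: 0.0
[0.6242 0.025  0.3586] 89.38381550016781
```

View pics/c3.png

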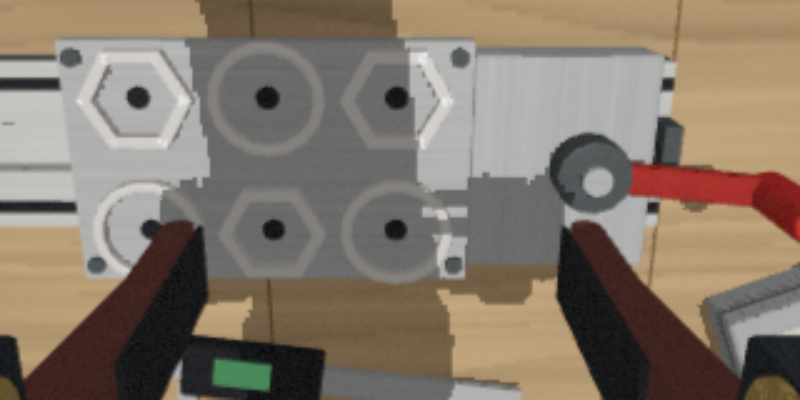

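```bash
python3 - <<'E'
from h import *
i3,A=load("w3"); i4,B=load("w4")
def holes(im):
    m=(im.max(2)<45).astype(np.uint8); _,_,st,ce=cv2.connectedComponentsWithStats(m)
    return np.array([c for s,c in zip(st[1:],ce[1:]) if 25<s[4]<150 and 150<c[1]<235])
ha,hb=holes(i3),holes(i4); print(ha,hb)
P=[]
for u in ha:
    X=onplane(A,u,.046); v=proj(B,X)
    if len(hb)==0: continue
    j=np.argmin(np.linalg.norm(hb-v,axis=1))
    if np.linalg.norm(hb[j]-v)<6: print(u,hb[j],*cross(A,u,B,hb[j]),X,onplane(B,hb[j],.046))
E
```

```text
[[154.5476 168.3571]
 [206.4821 168.6071]
 [258.1754 168.5614]
 [363.     187.6333]
 [160.     220.8611]
 [208.9149 221.3191]
 [257.6875 221.2708]] [[145.4333 162.3667]
 [190.0244 168.0976]
 [240.5273 168.2182]
 [192.4286 220.9592]
 [241.25   221.    ]
 [290.1633 221.    ]]
[154.5476 168.3571] [190.0244 168.0976] [ 0.6106 -0.0379  0.0567] 0.00020538758625082942 [ 0.6131 -0.0417  0.046 ] [ 0.6133 -0.0404  0.046 ]
[206.4821 168.6071] [240.5273 168.2182] [0.6143 0.0124 0.0447] 1.7470178437259838e-05 [0.614  0.0126 0.046 ] [0.614  0.0125 0.046 ]
[160.     220.8611] [192.4286 220.9592] [ 0.6722 -0.0417  0.048 ] 0.0005463280327737003 [ 0.6728 -0.0424  0.046 ] [ 0.6734 -0.0422  0.046 ]
[208.9149 221.3191] [241.25 221.  ] [0.6737 0.0119 0.0468] 5.0106189667856166e-05 [0.674  0.0118 0.046 ] [0.6741 0.0119 0.046 ]
[257.6875 221.2708] [290.1633 221.    ] [0.6738 0.0658 0.0479] 6.507926837320572e-05 [0.6746 0.0658 0.046 ] [0.6747 0.066  0.046 ]
```

```bash
python3 -m pendant '0.2 -0.3 0 -8.5 1; 0.2 -0.3 0 -8.5 1; 0.2 -0.3 0 -8.5 1; 0.2 -0.3 0 -8.5 1; 0.2 -0.3 0 -8.5 1; 0.2 -0.3 0 -8.5 1; 0.2 -0.3 0 -8.5 1; 0.2 -0.3 0 -8.5 1; 0 0 0 -8.5 1; 0 0 0 -8.5 1'; python3 -m pendant '0 0 0 -4.8 1; 0 0 0 0 1; 0 0 0 0 1; 0 0 0 0 1; 0 0 0 0 1; 0 0 0 0 1; 0 0 0 0 1; 0 0 0 0 1; 0 0 0 0 1; 0 0 0 0 1'
python3 - <<'E'
from h import *
im,B=save("w5"); print(tcp()[1],yaw())
for n,x,y in(("hex1",.6133,-.0415),("hex2",.6147,.0665),("round1",.6140,.0125),("hex3",.6740,.0118),("round2",.6733,-.0422),("round3",.6747,.0658)):
    v=proj(B,(x,y,.046)); w=im[int(v[1])-8:int(v[1])+9,int(v[0])-8:int(v[0])+9]
    m=(w.max(2)<50).astype(np.uint8); M=cv2.moments(m,True)
    if M["m00"]<15: print(n,v,"none",w.max(2).min() if w.size else None); continue
    u=(int(v[0])-8+M["m10"]/M["m00"],int(v[1])-8+M["m01"]/M["m00"]); print(n,M["m00"],onplane(B,u,.046))
E
```

```text
clock: 14.35
position: [0.6403, 0.0008, 0.3587]
orientation: [-0.0, 0.682, 0.731, 0.0]
ft_force: [0.1, 0.3, 0.4]
finger_gap: 0.0878
finger_force: 0.0
clock: 15.35
position: [0.6402, 0.0006, 0.3587]
orientation: [-0.0, 0.71, 0.704, 0.0]
ft_force: [0.2, 0.8, -0.5]
finger_gap: 0.0879
finger_force: 0.0
[0.6402 0.0006 0.3586] 179.55669536023348
hex1 21.0 [ 0.613  -0.0409  0.046 ]
hex2 34.0 [0.6138 0.0648 0.046 ]
round1 58.0 [0.6138 0.0126 0.046 ]
hex3 62.0 [0.674 0.012 0.046]
round2 40.0 [ 0.6731 -0.0418  0.046 ]
round3 [286.1181 113.9116] none 52
```

```bash
python3 -m pendant '-1.9 -0.9 0 8.5 1; -1.9 -0.9 0 8.5 1; -1.9 -0.9 0 8.5 1; -1.9 -0.9 0 8.5 1; -1.9 -0.9 0 8.5 1; -1.9 -0.9 0 8.5 1; -1.9 -0.9 0 8.5 1; -1.9 -0.9 0 8.5 1; -1.9 -0.9 -1 8.5 1; -1.9 -0.9 -1 8.5 1'; python3 -m pendant '0 0 -1 5 1; 0 0 0 0 1; 0 0 0 0 1; 0 0 0 0 1; 0 0 0 0 1; 0 0 0 0 1; 0 0 0 0 1; 0 0 0 0 1; 0 0 0 0 1; 0 0 0 0 1'
python3 - <<'E'
from h import *
im,B=save("w6"); print(tcp()[1],yaw())
E
python3 -m pendant '0 3 0 0 1; 0 4 0 0 1; 0 4 0 0 1; 0 4 0 0 1; 0 4 0 0 1; 0 4 0 0 1; 0 4 0 0 1; 0 4 0 0 1; 0 2 0 0 1; 0 1 0 0 1';python3 -m pendant '0 0 0 0 1; 0 0 0 0 1; 0 0 0 0 1; 0 0 0 0 1; 0 0 0 0 1; 0 0 0 0 1; 0 0 0 0 1; 0 0 0 0 1; 0 0 0 0 1; 0 0 0 0 1'
python3 - <<'E'
from h import *
im,B=save("w7"); print(tcp()[1],yaw())
a=cv2.imread("pics/w6.png"); s=np.vstack([a[60:240],im[60:240]])
cv2.imwrite("pics/c4.png",cv2.resize(s,None,fx=1.55,fy=1.55))
for n in("w6","w7"):
    i,_=load(n); h=cv2.cvtColor(i,cv2.COLOR_BGR2HSV); print(n,np.median(h[80:200,60:450].reshape(-1,3),0), np.percentile(h[80:200,60:450,1],[5,50,95,99]))
E
```

```text
clock: 16.4
position: [0.4495, -0.0898, 0.3388]
orientation: [0.001, 0.045, 0.999, 0.0]
ft_force: [-0.1, -0.1, 0.2]
finger_gap: 0.0879
finger_force: 0.0
clock: 17.4
position: [0.4503, -0.0895, 0.3287]
orientation: [0.0, 0.004, 1.0, -0.0]
ft_force: [0.5, -0.1, 0.3]
finger_gap: 0.0876
finger_force: 0.0
[ 0.4502 -0.0894  0.3286] 89.54582748308762
clock: 18.45
position: [0.4498, 0.2529, 0.3284]
orientation: [-0.0, 0.002, 1.0, 0.0]
ft_force: [0.8, 0.8, -0.4]
finger_gap: 0.0877
finger_force: 0.0
clock: 19.45
position: [0.4502, 0.2506, 0.3286]
orientation: [-0.0, 0.004, 1.0, -0.0]
ft_force: [0.5, -0.1, -0.7]
finger_gap: 0.0881
finger_force: 0.0
[0.4502 0.2506 0.3286] 89.55631059212762
w6 [ 18.  92. 180.] [ 87.  92. 129. 139.]
w7 [ 18.  93. 173.] [ 89.  93. 134. 143.]
```

View pics/c4.png

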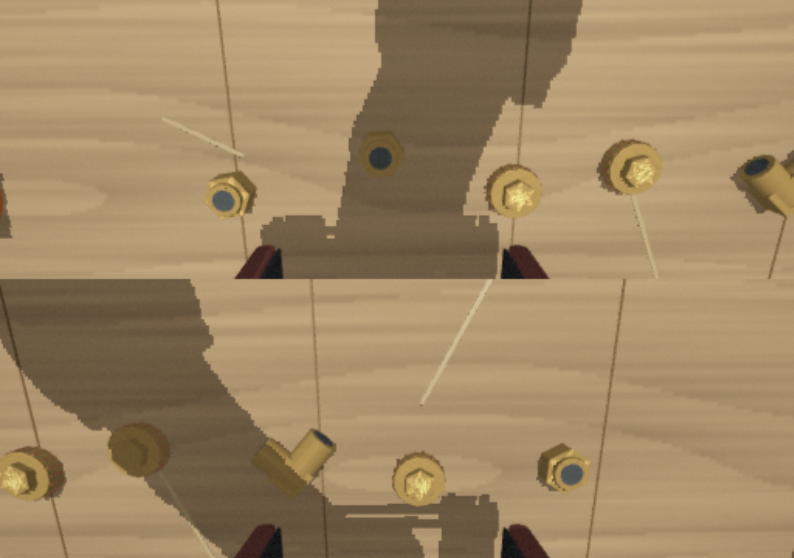

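```bash
cat >> h.py <<'E'
def parts(n):
    im,C=load(n); h=cv2.cvtColor(im,cv2.COLOR_BGR2HSV); out=[]
    dark=((im[...,0]>=im[...,2])&(h[...,2]<110)).astype(np.uint8)
    m=((h[...,1]>112)|((h[...,1]>0)&(dark>0))).astype(np.uint8); m[235:]=0
    m=cv2.morphologyEx(m,cv2.MORPH_OPEN,np.ones((4,4)))
    for c in cv2.findContours(m,cv2.RETR_EXTERNAL,cv2.CHAIN_APPROX_NONE)[0]:
        a=cv2.contourArea(c)
        if not 300<a<3000: continue
        M=cv2.moments(c); u=(M["m10"]/M["m00"],M["m01"]/M["m00"])
        mm=np.zeros_like(m); cv2.drawContours(mm,[c],-1,1,-1); d=cv2.moments(dark*mm,True)
        hull=cv2.convexHull(c); hw=np.array([onplane(C,p,.009)[:2] for p in hull[:,0].astype(float)])
        (ww)=cv2.minAreaRect((hw*1e3).astype(np.float32))
        ap=cv2.approxPolyDP((hw*1e4).astype(np.float32),6,True)[:,0]; e=np.roll(ap,-1,0)-ap
        z=((e[:,0]+1j*e[:,1])**6/np.abs(e[:,0]+1j*e[:,1])**5).sum(); q=abs(z)/np.abs(e[:,0]+1j*e[:,1]).sum()
        r=dict(px=np.round(u,1),area=a,mid=onplane(C,u,.009)[:2],size=np.round(ww[1],1),dark=d["m00"])
        if d["m00"]>40:
            v=(d["m10"]/d["m00"],d["m01"]/d["m00"]); r["top"]=onplane(C,v,.024)[:2]; r["v"]=np.round(v,1)
            r["edge"]=round(np.degrees(np.angle(z))/6%60,1); r["q"]=round(q,2)
        out.append(r)
    return out
E
python3 - <<'E'
from h import *
for n in("w6","w7"):
    print(n)
    for r in parts(n): print(r)
E
```

```text
w6
{'px': array([150. , 185.4]), 'area': 660.0, 'mid': array([ 0.4603, -0.2016]), 'size': array([33.2, 35.8]), 'dark': 113.0, 'top': array([ 0.4595, -0.2031]), 'v': array([143.6, 188.9]), 'edge': np.float32(38.1), 'q': np.float32(0.61)}
{'px': array([332.2, 183.8]), 'area': 928.5, 'mid': array([ 0.46 , -0.003]), 'size': array([38.7, 38.7]), 'dark': 0.0}
{'px': array([498.5, 180.6]), 'area': 774.0, 'mid': array([0.4579, 0.1771]), 'size': array([46.7, 31.3]), 'dark': 61.0, 'top': array([0.4397, 0.1502]), 'v': array([488.4, 167.7]), 'edge': np.float32(15.9), 'q': np.float32(0.42)}
{'px': array([407.6, 168.3]), 'area': 1052.0, 'mid': array([0.4434, 0.0765]), 'size': array([42.8, 37.4]), 'dark': 0.0}
{'px': array([246.4, 160.1]), 'area': 671.5, 'mid': array([ 0.433, -0.096]), 'size': array([30.9, 32.4]), 'dark': 133.0, 'top': array([ 0.4312, -0.0972]), 'v': array([244.9, 161.4]), 'edge': np.float32(34.5), 'q': np.float32(0.71)}
w7
{'px': array([270.7, 189.9]), 'area': 882.5, 'mid': array([0.4665, 0.2701]), 'size': array([36.3, 39.2]), 'dark': 0.0}
{'px': array([ 20.2, 186.1]), 'area': 1137.0, 'mid': array([ 0.4599, -0.0035]), 'size': array([48.6, 38.9]), 'dark': 0.0}
{'px': array([363.3, 182. ]), 'area': 633.0, 'mid': array([0.4582, 0.3706]), 'size': array([35.3, 29.3]), 'dark': 124.0, 'top': array([0.4576, 0.3702]), 'v': array([368.2, 185.6]), 'edge': np.float32(2.1), 'q': np.float32(0.39)}
{'px': array([189.4, 179.5]), 'area': 1178.5, 'mid': array([0.4539, 0.1819]), 'size': array([40.8, 49.9]), 'dark': 0.0}
{'px': array([ 90.4, 170.7]), 'area': 1071.5, 'mid': array([0.4432, 0.0762]), 'size': array([43.4, 37.6]), 'dark': 0.0}
```

```bash
python3 -m pendant '1 1.5 -1 0 1; 1 1.5 -1 0 1; 1 1.5 -1 0 1; 1 1.5 -1 0 1; 1 1.5 -1 0 1; 1 1.5 -1 0 1; 1 1 0 0 1; 0 0 0 0 1; 0 0 0 0 1; 0 0 0 0 1'; python3 - <<'E'
from h import *
save("w8"); print(tcp()[1],yaw())
for r in parts("w8"): print(r)
_,A=load("w7");_,B=load("w8")
im=cv2.imread("pics/w8.png"); u=parts("w8")
for r in u:
    if "top" in r: print("height nose",cross(A,(368.2,185.6),B,r["v"])); x,y=map(int,r["px"]); cv2.imwrite("pics/c5.png",cv2.resize(im[y-35:y+35,x-45:x+45],None,fx=6,fy=6,interpolation=cv2.INTER_CUBIC))
E
```

```text
clock: 20.5
position: [0.52, 0.3499, 0.2688]
orientation: [-0.0, 0.004, 1.0, -0.0]
ft_force: [0.4, -0.5, -0.6]
finger_gap: 0.088
finger_force: 0.0
[0.52   0.3499 0.2689] 89.52100678892305
{'px': array([494.2, 221. ]), 'area': 971.0, 'mid': array([0.548 , 0.5686]), 'size': array([34.8, 28.6]), 'dark': 0.0}
{'px': array([155. , 132.1]), 'area': 1690.0, 'mid': array([0.4657, 0.2695]), 'size': array([40., 36.]), 'dark': 0.0}
{'px': array([278.9, 122.6]), 'area': 1120.5, 'mid': array([0.4589, 0.3717]), 'size': array([32.9, 29.6]), 'dark': 257.0, 'top': array([0.4576, 0.3705]), 'v': array([279. , 122.6]), 'edge': np.float32(58.1), 'q': np.float32(0.86)}
{'px': array([ 43.1, 116.9]), 'area': 2796.5, 'mid': array([0.4527, 0.1798]), 'size': array([51.1, 54.9]), 'dark': 37.0}
{'px': array([502.7, 153.6]), 'area': 1417.0, 'mid': array([0.4862, 0.5609]), 'size': array([96.2, 20.2]), 'dark': 0.0}
height nose (array([0.4578, 0.3705, 0.0235]), np.float64(0.00018339905844825218))
```

View pics/c5.png

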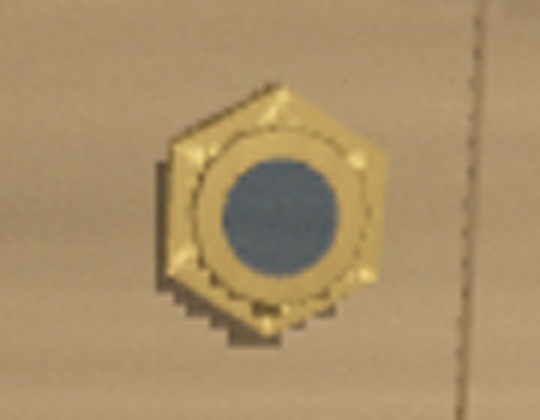

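```bash
python3 -m pendant '-1.5 0.5 -1 -1.4 0.6; -1.5 0.5 -1 0 0.6; -1.5 0.5 -1 0 0.6; -1.7 0.55 -1 0 0.6; 0 0 -1.3 0 0.6; 0 0 -1.3 0 0.6; 0 0 -1.3 0 0.6; 0 0 0 0 0.6; 0 0 0 0 0; 0 0 0 0 0' 20; python3 -m pendant '0 0 0 0 0; 0 0 0 0 0; 0 0 0 0 0; 0 0 0 0 0; 0 0 0 0 0; 0 0 0 0 0; 0 0 2 0 0; 0 0 3 0 0; 0 0 3 0 0; 0 0 3 0 0' 20
```

```text
clock: 21.55
position: [0.4589, 0.371, 0.19]
orientation: [0.0, 0.017, 1.0, 0.0]
ft_force: [0.2, -1.0, 0.4]
finger_gap: 0.0401
finger_force: 0.0
clock: 22.55
position: [0.4578, 0.371, 0.3002]
orientation: [-0.001, 0.016, 1.0, -0.0]
ft_force: [0.1, 1.4, -1.0]
finger_gap: 0.0279
finger_force: 20.0
```

```bash
python3 -m pendant '1.5 -3 0 -8.5 0; 1.5 -3 0 -8.5 0; 1.5 -3 0 -8.5 0; 1.5 -3 0 -8.5 0; 1.5 -3 0 -8.5 0; 1.5 -3 0 -8.5 0; 1.5 -3 0 -8.5 0; 1.5 -3 0 -8.5 0; 1.5 -3 0 -8.5 0; 1.5 -3 0 -8.5 0'; python3 -m pendant '0.7 -0.45 0 -3.9 0; 0 0 0 0 0; 0 0 0 0 0; 0 0 0 0 0; 0 0 0 0 0; 0 0 0 0 0; 0 0 0 0 0; 0 0 0 0 0; 0 0 0 0 0; 0 0 0 0 0'; python3 -c "
from h import *
print(tcp()[1],yaw())"
```

```text
clock: 23.55
position: [0.6084, 0.0701, 0.2993]
orientation: [-0.0, 0.689, 0.724, -0.0]
ft_force: [0.8, -0.0, -0.5]
finger_gap: 0.0278
finger_force: 20.0
clock: 24.55
position: [0.6152, 0.0666, 0.2997]
orientation: [0.0, 0.712, 0.702, 0.0]
ft_force: [0.6, -0.4, 0.4]
finger_gap: 0.0277
finger_force: 20.0
[0.6152 0.0666 0.2997] 179.25022748955553
```

```bash
python3 -m pendant '-0.05 0 -2 0 0; 0 0 -2 0 0; 0 0 -1 0 0; 0 0 -0.6 0 0; 0 0 -0.4 0 0; 0 0 -0.2 0 0; 0 0 -0.1 0 0; 0 0 0 0 0; 0 0 0 0 0; 0 0 0 0 0'
```

```text
clock: 25.55
position: [0.6148, 0.0666, 0.237]
orientation: [0.0, 0.712, 0.702, 0.0]
ft_force: [-0.3, -0.1, -1.1]
finger_gap: 0.0279
finger_force: 20.0
```

```bash
python3 -m pendant '0 0 0 0 0.44; 0 0 0 0 0.44; 0 0 0 0 0.44; 0 0 2 0 0.44; 0 0 3 0 0.44; 0 0 3 0 1; -2.5 3.5 1 0 1; -2.5 3.5 0 0 1; -2.5 3.5 0 0 1; -2.5 3.5 0 0 1';python3 -m pendant '-2.5 3.5 0 0 1; -2.4 2.8 0 0 1; 0 0 0 0 1; 0 0 0 0 1; 0 0 0 0 1; 0 0 0 0 1; 0 0 0 0 1; 0 0 0 0 1; 0 0 0 0 1; 0 0 0 0 1'; python3 - <<'E'
from h import *
save("w9"); print(tcp()[1],yaw())
for r in parts("w9"): print(r)
E
```

```text
clock: 26.55
position: [0.5136, 0.2077, 0.3269]
orientation: [-0.0, 0.712, 0.702, 0.0]
ft_force: [0.6, 0.2, -0.2]
finger_gap: 0.0751
finger_force: 0.0
clock: 27.55
position: [0.4659, 0.2694, 0.3266]
orientation: [0.0, 0.712, 0.702, -0.0]
ft_force: [0.1, -0.9, 0.2]
finger_gap: 0.0879
finger_force: 0.0
[0.4658 0.2695 0.3266] 179.23542977013602
{'px': array([252.2, 177.7]), 'area': 921.5, 'mid': array([0.4663, 0.2679]), 'size': array([38. , 35.7]), 'dark': 0.0}
```

```bash
python3 -m pendant '0 0 -3 0 0.8; 0 0 -3 0 0.8; 0 0 -3 0 0.7; 0 0 -2.4 0 0.7; 0 0 -1.6 0 0.7; 0 0 -0.7 0 0.7; 0 0 0 0 0.7; 0 0 0 0 0; 0 0 0 0 0; 0 0 0 0 0' 20; python3 -m pendant '0 0 0 0 0; 0 0 0 0 0; 0 0 0 0 0; 0 0 0 0 0; 0 0 0 0 0; 0 0 0 0 0; 0 0 2 0 0; 0 0 3 0 0; 0 0 3 0 0; 0 0 3 0 0' 20
```

```text
clock: 28.6
position: [0.466, 0.2698, 0.1905]
orientation: [0.0, 0.712, 0.703, 0.001]
ft_force: [0.5, -0.2, 0.1]
finger_gap: 0.0412
finger_force: 0.0
clock: 29.6
position: [0.4656, 0.2694, 0.3006]
orientation: [0.0, 0.712, 0.702, -0.0]
ft_force: [0.0, -0.2, 0.1]
finger_gap: 0.0355
finger_force: 20.0
```

```bash
python3 -m pendant '2.3 -2.3 0 0 0; 2.3 -2.3 0 0 0; 2.3 -2.3 0 0 0; 2.3 -2.3 0 0 0; 2.3 -2.3 0 0 0; 2.3 -2.3 0 0 0; 2.3 -2.3 0 0 0; 2.3 -2.3 0 0 0; 2.5 -1.96 0 0 0; 0 0 0 0 0'; python3 -m pendant '0 0 0 0 0; 0 0 -2 0 0; 0 0 -2 0 0; 0 0 -0.8 0 0; 0 0 0 0 0; 0 0 0 0 0; 0 0 0 0 0; 0 0 0 0 0; 0 0 0 0 0; 0 0 0 0 0'
```

```text
clock: 30.6
position: [0.6767, 0.0616, 0.2995]
orientation: [0.002, 0.713, 0.701, -0.0]
ft_force: [0.4, -0.8, -0.8]
finger_gap: 0.0354
finger_force: 20.0
clock: 31.6
position: [0.6748, 0.0659, 0.252]
orientation: [0.0, 0.712, 0.702, 0.0]
ft_force: [0.5, -0.0, -0.8]
finger_gap: 0.0352
finger_force: 20.0
```

```bash
python3 -m pendant '0 0 -0.4 0 0; 0 0 -0.3 0 0; 0 0 -0.3 0 0; 0 0 -0.2 0 0; 0 0 -0.2 0 0; 0 0 -0.1 0 0; 0 0 0 0 0; 0 0 0 0 0; 0 0 0 0 0; 0 0 0 0 0'
```

```text
clock: 32.6
position: [0.6748, 0.066, 0.2367]
orientation: [0.0, 0.712, 0.702, 0.0]
ft_force: [-1.0, 0.3, -0.8]
finger_gap: 0.035
finger_force: 20.0
```

```bash
python3 -m pendant '0 0 0 0 0.53; 0 0 0 0 0.53; 0 0 0 0 0.53; 0 0 2 0 0.53; 0 0 3 0 0.53; 0 0 3 0 1; -3.5 0.2 1 0 1; -3.5 0.2 0 0 1; -3.5 0.2 0 0 1; -3.5 0.2 0 0 1';python3 -m pendant '-3.5 0.2 0 0 1; -3 0.03 0 0 1; -2.7 0 0 0 1; 0 0 0 0 1; 0 0 0 0 1; 0 0 0 0 1; 0 0 0 0 1; 0 0 0 0 1; 0 0 0 0 1; 0 0 0 0 1'; python3 - <<'E'
from h import *
save("w10"); print(tcp()[1],yaw())
for r in parts("w10"): print(r)
E
```

```text
clock: 33.6
position: [0.5334, 0.074, 0.3268]
orientation: [0.0, 0.712, 0.702, 0.0]
ft_force: [0.6, 0.2, 1.0]
finger_gap: 0.0829
finger_force: 0.0
clock: 34.6
position: [0.4429, 0.0762, 0.3265]
orientation: [0.0, 0.712, 0.702, -0.0]
ft_force: [-0.4, -0.1, -0.3]
finger_gap: 0.0875
finger_force: 0.0
[0.4429 0.0763 0.3266] 179.23959826692027
{'px': array([440. , 196.7]), 'area': 912.5, 'mid': array([0.6488, 0.0503]), 'size': array([33.3, 45.3]), 'dark': 180.0, 'top': array([0.6486, 0.0504]), 'v': array([448.7, 201.4]), 'edge': np.float32(30.3), 'q': np.float32(0.5)}
{'px': array([497.2, 198.5]), 'area': 1002.5, 'mid': array([0.712 , 0.0474]), 'size': array([34.1, 49.2]), 'dark': 0.0}
{'px': array([252.4, 178.1]), 'area': 914.5, 'mid': array([0.4434, 0.0743]), 'size': array([38. , 35.7]), 'dark': 0.0}
{'px': array([478. ,  58.9]), 'area': 379.5, 'mid': array([0.6599, 0.1892]), 'size': array([ 9.7, 40.2]), 'dark': 401.0, 'top': array([0.6486, 0.1878]), 'v': array([477.6,  58.7]), 'edge': np.float32(0.4), 'q': np.float32(0.65)}
{'px': array([260. ,  68.8]), 'area': 1600.5, 'mid': array([0.4522, 0.1834]), 'size': array([40.5, 47.4]), 'dark': 0.0}
{'px': array([493.8,  94. ]), 'area': 1698.5, 'mid': array([0.6825, 0.1571]), 'size': array([41.7, 87.2]), 'dark': 1136.0, 'top': array([0.6678, 0.1457]), 'v': array([488.1, 106.8]), 'edge': np.float32(52.2), 'q': np.float32(0.24)}
```

```bash
python3 -m pendant '0 0 -3 0 0.8; 0 0 -3 0 0.8; 0 0 -3 0 0.7; 0 0 -2.4 0 0.7; 0 0 -1.6 0 0.7; 0 0 -0.7 0 0.7; 0 0 0 0 0.7; 0 0 0 0 0; 0 0 0 0 0; 0 0 0 0 0' 20; python3 -m pendant '0 0 0 0 0; 0 0 0 0 0; 0 0 0 0 0; 0 0 0 0 0; 0 0 0 0 0; 0 0 0 0 0; 0 0 2 0 0; 0 0 3 0 0; 0 0 3 0 0; 0 0 3 0 0' 20
```

```text
clock: 35.65
position: [0.443, 0.0765, 0.1904]
orientation: [0.0, 0.712, 0.703, 0.001]
ft_force: [1.0, 0.5, 0.1]
finger_gap: 0.0409
finger_force: 0.0
clock: 36.65
position: [0.4424, 0.0761, 0.3007]
orientation: [-0.0, 0.712, 0.702, -0.0]
ft_force: [0.6, 0.9, -0.9]
finger_gap: 0.0353
finger_force: 20.0
```

```bash
python3 -m pendant '2.6 -1.3 0 0 0; 2.6 -1.3 0 0 0; 2.6 -1.3 0 0 0; 2.6 -1.3 0 0 0; 2.6 -1.3 0 0 0; 2.6 -1.3 0 0 0; 2.6 -1.3 0 0 0; 2.6 -1.3 0 0 0; 2.3 -1.45 0 0 0; 0 0 0 0 0'; python3 -m pendant '0 0 0 0 0; 0 0 -2 0 0; 0 0 -2 0 0; 0 0 -0.8 0 0; 0 0 0 0 0; 0 0 0 0 0; 0 0 0 0 0; 0 0 0 0 0; 0 0 0 0 0; 0 0 0 0 0'
```

```text
clock: 37.65
position: [0.6753, -0.0446, 0.2993]
orientation: [0.001, 0.713, 0.702, -0.0]
ft_force: [0.6, -0.3, -1.4]
finger_gap: 0.0351
finger_force: 20.0
clock: 38.65
position: [0.6738, -0.0422, 0.252]
orientation: [0.0, 0.712, 0.702, 0.0]
ft_force: [0.6, 0.2, -0.4]
finger_gap: 0.0354
finger_force: 20.0
```

```bash
python3 -m pendant '-0.04 0 -0.4 0 0; 0 0 -0.3 0 0; 0 0 -0.3 0 0; 0 0 -0.2 0 0; 0 0 -0.2 0 0; 0 0 -0.1 0 0; 0 0 0 0 0; 0 0 0 0 0; 0 0 0 0 0; 0 0 0 0 0'; python3 -m pendant '0 0 0 0 0.53; 0 0 0 0 0.53; 0 0 0 0 0.53; 0 0 2 0 0.53; 0 0 3 0 0.53; 0 0 3 0 1; -3.5 0.6 1 0 1; -3.5 0.7 0 0 1; -3.5 0.7 0 0 1; -3.5 0.7 0 0 1';python3 -m pendant '-3.5 0.7 0 0 1; -3.8 0.52 0 0 1; 0 0 0 0 1; 0 0 0 0 1; 0 0 0 0 1; 0 0 0 0 1; 0 0 0 0 1; 0 0 0 0 1; 0 0 0 0 1; 0 0 0 0 1'; python3 - <<'E'
from h import *
save("w11"); print(tcp()[1],yaw())
for r in parts("w11"): print(r)
E
```

```text
clock: 39.65
position: [0.6734, -0.0422, 0.2368]
orientation: [0.0, 0.712, 0.702, 0.0]
ft_force: [-0.3, 0.3, -0.3]
finger_gap: 0.0353
finger_force: 20.0
clock: 40.65
position: [0.5319, -0.0151, 0.3268]
orientation: [0.0, 0.712, 0.702, 0.0]
ft_force: [-0.4, 0.5, 0.8]
finger_gap: 0.0832
finger_force: 0.0
clock: 41.65
position: [0.4604, -0.0031, 0.3266]
orientation: [0.0, 0.712, 0.702, -0.0]
ft_force: [0.6, 0.2, -0.2]
finger_gap: 0.0883
finger_force: 0.0
[ 0.4604 -0.0031  0.3266] 179.24255120211976
{'px': array([476.1, 223.2]), 'area': 964.5, 'mid': array([ 0.7128, -0.0613]), 'size': array([32. , 54.1]), 'dark': 0.0}
{'px': array([251.5, 178.4]), 'area': 917.0, 'mid': array([ 0.46  , -0.0053]), 'size': array([38. , 35.7]), 'dark': 0.0}
{'px': array([497. , 111.4]), 'area': 1146.5, 'mid': array([0.7071, 0.0612]), 'size': array([31.2, 45. ]), 'dark': 0.0}
{'px': array([435.3, 107.5]), 'area': 1198.5, 'mid': array([0.6446, 0.0658]), 'size': array([38. , 41.3]), 'dark': 249.0, 'top': array([0.6453, 0.066 ]), 'v': array([445.6, 107.8]), 'edge': np.float32(29.0), 'q': np.float32(0.3)}
{'px': array([486.9,  11.5]), 'area': 845.0, 'mid': array([0.6768, 0.1498]), 'size': array([20.9, 42.4]), 'dark': 862.0, 'top': array([0.6656, 0.1465]), 'v': array([486.5,  11.1]), 'edge': np.float32(50.6), 'q': np.float32(0.23)}
```

Cap e unmoved (same bias). Pick it and take it to round1.

```bash
python3 -m pendant '0 0 -3 0 0.8; 0 0 -3 0 0.8; 0 0 -3 0 0.7; 0 0 -2.4 0 0.7; 0 0 -1.6 0 0.7; 0 0 -0.7 0 0.7; 0 0 0 0 0.7; 0 0 0 0 0; 0 0 0 0 0; 0 0 0 0 0' 20; python3 -m pendant '0 0 0 0 0; 0 0 0 0 0; 0 0 0 0 0; 0 0 0 0 0; 0 0 0 0 0; 0 0 0 0 0; 0 0 2 0 0; 0 0 3 0 0; 0 0 3 0 0; 0 0 3 0 0' 20; python3 -m pendant '2 0.2 0 0 0; 2 0.2 0 0 0; 2 0.2 0 0 0; 2 0.2 0 0 0; 2 0.2 0 0 0; 2 0.2 0 0 0; 2 0.2 0 0 0; 1.4 0.2 0 0 0; 0 0 0 0 0; 0 0 0 0 0'; python3 -m pendant '0 0 0 0 0; 0 0 -2 0 0; 0 0 -2 0 0; 0 0 -0.8 0 0; 0 0 0 0 0; 0 0 0 0 0; 0 0 0 0 0; 0 0 0 0 0; 0 0 0 0 0; 0 0 0 0 0'
```

```text
clock: 42.7
position: [0.4607, -0.0029, 0.1904]
orientation: [0.0, 0.712, 0.703, 0.001]
ft_force: [-0.6, 0.3, 0.4]
finger_gap: 0.041
finger_force: 0.0
clock: 43.7
position: [0.4601, -0.0031, 0.3007]
orientation: [-0.0, 0.712, 0.702, -0.0]
ft_force: [0.5, 0.2, -0.3]
finger_gap: 0.035
finger_force: 20.0
clock: 44.7
position: [0.6138, 0.0128, 0.2992]
orientation: [-0.0, 0.712, 0.702, -0.001]
ft_force: [-0.6, 0.4, -1.0]
finger_gap: 0.0352
finger_force: 20.0
clock: 45.7
position: [0.6144, 0.013, 0.252]
orientation: [0.0, 0.712, 0.702, 0.0]
ft_force: [0.1, -0.1, -1.2]
finger_gap: 0.0351
finger_force: 20.0
```

```bash
python3 -m pendant '-0.04 -0.05 -0.4 0 0; 0 0 -0.3 0 0; 0 0 -0.3 0 0; 0 0 -0.2 0 0; 0 0 -0.2 0 0; 0 0 -0.1 0 0; 0 0 0 0 0; 0 0 0 0 0; 0 0 0 0 0; 0 0 0 0 0'; python3 -m pendant '0 0 0 0 0.53; 0 0 0 0 0.53; 0 0 0 0 0.53; 0 0 2 0 0.53; 0 0 3 0 0.53; 0 0 3 0 1; -3 -1.8 1 0 1; -3 -1.8 0 0 1; -3 -2.5 0 0 1; -3 -2.5 0 0 1';python3 -m pendant '-3 -3 0 0 1; -3.4 -3 0 0 1; 0 -2.6 -2 0 1; 0 0 -2 0 1; 0 0 -1.7 0 1; 0 0 0 0 1; 0 0 0 0 1; 0 0 0 0 1; 0 0 0 0 1; 0 0 0 0 1'; python3 - <<'E'
from h import *
save("w12"); print(tcp()[1],yaw())
for r in parts("w12"): print(r)
E
```

```text
clock: 46.7
position: [0.6139, 0.0125, 0.2367]
orientation: [-0.0, 0.712, 0.702, 0.0]
ft_force: [0.2, 0.9, -2.3]
finger_gap: 0.0353
finger_force: 20.0
clock: 47.7
position: [0.4928, -0.0742, 0.3269]
orientation: [0.0, 0.712, 0.703, 0.0]
ft_force: [0.3, -0.0, -0.1]
finger_gap: 0.0831
finger_force: 0.0
clock: 48.7
position: [0.4302, -0.1594, 0.2702]
orientation: [0.0, 0.712, 0.703, 0.0]
ft_force: [-0.3, -0.6, -0.1]
finger_gap: 0.0879
finger_force: 0.0
[ 0.4301 -0.1594  0.2701] 179.27089116031877
{'px': array([238.1, 202.9]), 'area': 963.0, 'mid': array([ 0.4182, -0.1682]), 'size': array([36.3, 30.6]), 'dark': 191.0, 'top': array([ 0.4171, -0.1672]), 'v': array([235.9, 207.9]), 'edge': np.float32(37.7), 'q': np.float32(0.59)}
{'px': array([252.9, 122.8]), 'area': 1071.0, 'mid': array([ 0.4323, -0.0981]), 'size': array([29.3, 31.8]), 'dark': 254.0, 'top': array([ 0.4313, -0.0968]), 'v': array([251.5, 122.7]), 'edge': np.float32(34.6), 'q': np.float32(0.79)}
```

```bash
python3 -m pendant '0.12 2.1 -1 5.4 0.7; 0 2.1 -1 0 0.6; 0 2.06 -1 0 0.6; 0 0 -1.5 0 0.6; 0 0 -1.5 0 0.6; 0 0 -1.3 0 0.6; 0 0 -0.7 0 0.6; 0 0 0 0 0.6; 0 0 0 0 0; 0 0 0 0 0' 20; python3 -m pendant '0 0 0 0 0; 0 0 0 0 0; 0 0 0 0 0; 0 0 0 0 0; 0 0 0 0 0; 0 0 0 0 0; 0 0 2 0 0; 0 0 3 0 0; 0 0 3 0 0; 0 0 3 0 0' 20
```

```text
clock: 49.75
position: [0.4314, -0.0971, 0.1901]
orientation: [0.0, 0.678, 0.735, 0.0]
ft_force: [-0.0, -0.0, -1.0]
finger_gap: 0.0397
finger_force: 0.0
clock: 50.75
position: [0.4308, -0.097, 0.3006]
orientation: [-0.0, 0.678, 0.735, -0.0]
ft_force: [0.7, -0.6, -0.8]
finger_gap: 0.0276
finger_force: 20.0
```

```bash
python3 -m pendant '2.7 1.2 0 -5.4 0; 2.7 1.2 0 0 0; 2.7 1.2 0 0 0; 2.7 1.2 0 0 0; 2.7 1.2 0 0 0; 2.7 1.2 0 0 0; 2.7 1.2 0 0 0; 2.7 1.2 0 0 0; 2.7 1.28 0 0 0; 0 0 0 0 0'; python3 -m pendant '0 0 0 0 0; 0 0 0 0 0; 0 0 -2 0 0; 0 0 -2 0 0; 0 0 -0.8 0 0; 0 0 0 0 0; 0 0 0 0 0; 0 0 0 0 0; 0 0 0 0 0; 0 0 0 0 0'; python3 -c "
from h import *
print(tcp()[1],yaw())"
```

```text
clock: 51.75
position: [0.6764, 0.0149, 0.2987]
orientation: [0.0, 0.71, 0.704, 0.0]
ft_force: [-0.1, 0.2, -0.4]
finger_gap: 0.0277
finger_force: 20.0
clock: 52.75
position: [0.6743, 0.0119, 0.2523]
orientation: [0.0, 0.712, 0.702, 0.0]
ft_force: [1.4, -0.1, -0.4]
finger_gap: 0.028
finger_force: 20.0
[0.6743 0.0119 0.2523] 179.25095150326655
```

```bash
python3 -m pendant '-0.03 0 -0.4 0 0; 0 0 -0.3 0 0; 0 0 -0.3 0 0; 0 0 -0.2 0 0; 0 0 -0.2 0 0; 0 0 -0.1 0 0; 0 0 0 0 0; 0 0 0 0 0; 0 0 0 0 0; 0 0 0 0 0'; python3 -m pendant '0 0 0 0 0.43; 0 0 0 0 0.43; 0 0 0 0 0.43; 0 0 2 0 0.43; 0 0 3 0 0.43; 0 0 3 0 1; -3 0 1 0 1; -3 0 0 0 1; -3.5 0 0 0 1; -3.5 -1 0 0 1';python3 -m pendant '-3.5 -2.5 0 0 1; -3.5 -3 0 0 1; -3.5 -3 0 0 1; -2.2 -4 0 0 1; 0 -4 -1 0 1; 0 -4 -2 0 1; 0 -2.6 -2.7 0 1; 0 0 0 0 1; 0 0 0 0 1; 0 0 0 0 1'; python3 - <<'E'
from h import *
save("w13"); print(tcp()[1],yaw())
for r in parts("w13"): print(r)
E
```

```text
clock: 53.75
position: [0.6739, 0.0119, 0.2368]
orientation: [0.0, 0.712, 0.702, 0.0]
ft_force: [1.0, 0.2, 0.5]
finger_gap: 0.0277
finger_force: 20.0
clock: 54.75
position: [0.5427, 0.0029, 0.3266]
orientation: [-0.0, 0.711, 0.703, 0.0]
ft_force: [-0.4, -0.8, 0.6]
finger_gap: 0.0746
finger_force: 0.0
clock: 55.75
position: [0.4172, -0.2283, 0.2702]
orientation: [0.0, 0.711, 0.703, 0.0]
ft_force: [0.7, -0.5, -0.2]
finger_gap: 0.0879
finger_force: 0.0
[ 0.4174 -0.2281  0.2704] 179.35039055503793
{'px': array([252.6, 124.6]), 'area': 1000.5, 'mid': array([ 0.4189, -0.1685]), 'size': array([29.3, 30.2]), 'dark': 252.0, 'top': array([ 0.4172, -0.167 ]), 'v': array([250.4, 124.5]), 'edge': np.float32(39.6), 'q': np.float32(0.45)}
```

```bash
python3 -c "
import cv2;im=cv2.imread('pics/w13.png');cv2.imwrite('pics/c6.png',cv2.resize(im[90:160,208:298],None,fx=6,fy=6,interpolation=cv2.INTER_CUBIC))"
```

```text
(no output)
```

View pics/c6.png

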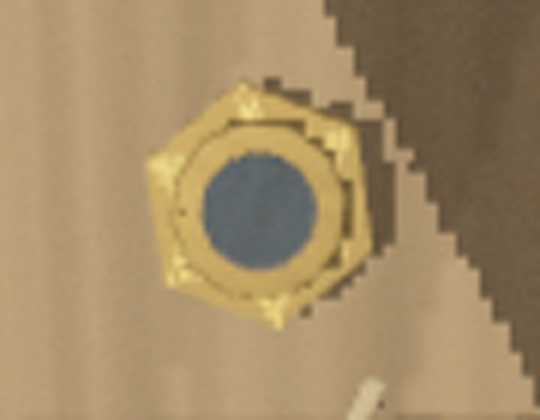

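```bash
python3 -m pendant '0 2.1 -1 4.6 0.7; 0 2 -1 4.5 0.6; 0 2 -1 0 0.6; 0 0 -1.5 0 0.6; 0 0 -1.5 0 0.6; 0 0 -1.3 0 0.6; 0 0 -0.7 0 0.6; 0 0 0 0 0.6; 0 0 0 0 0; 0 0 0 0 0' 20; python3 -m pendant '0 0 0 0 0; 0 0 0 0 0; 0 0 0 0 0; 0 0 0 0 0; 0 0 0 0 0; 0 0 0 0 0; 0 0 2 0 0; 0 0 3 0 0; 0 0 3 0 0; 0 0 3 0 0' 20
```

```text
clock: 56.8
position: [0.417, -0.1683, 0.1902]
orientation: [0.0, 0.654, 0.757, 0.0]
ft_force: [-0.6, 0.7, 0.5]
finger_gap: 0.0402
finger_force: 0.0
clock: 57.8
position: [0.4165, -0.1681, 0.3005]
orientation: [-0.0, 0.654, 0.757, -0.0]
ft_force: [1.2, -0.3, -0.8]
finger_gap: 0.028
finger_force: 20.0
```

```bash
python3 -m pendant '0.5 3 0 -4.6 0; 1 3.5 0 -4.5 0; 2 3.5 0 0 0; 2.5 2.5 0 0 0; 2.5 0.06 0 0 0; 2.5 0 0 0 0; 2.5 0 0 0 0; 2.5 0 0 0 0; 2.5 0 0 0 0; 1.2 0 0 0 0'; python3 -m pendant '0 0 0 0 0; 0 0 0 0 0; 0 0 -2 0 0; 0 0 -2 0 0; 0 0 -0.8 0 0; 0 0 0 0 0; 0 0 0 0 0; 0 0 0 0 0; 0 0 0 0 0; 0 0 0 0 0'; python3 -c "
from h import *
print(tcp()[1],yaw())"
```

```text
clock: 58.8
position: [0.6154, -0.0422, 0.2992]
orientation: [0.0, 0.711, 0.703, -0.0]
ft_force: [-0.4, 0.0, -0.9]
finger_gap: 0.0278
finger_force: 20.0
clock: 59.8
position: [0.614, -0.0425, 0.2522]
orientation: [0.0, 0.712, 0.702, 0.0]
ft_force: [-0.6, -0.1, -1.5]
finger_gap: 0.028
finger_force: 20.0
[ 0.614  -0.0425  0.2522] 179.25042154544693
```

Lower, release, then back off and look at all six nests (view at z≈0.36 like w5).

```bash
python3 -m pendant '-0.06 0 -0.4 0 0; 0 0 -0.3 0 0; 0 0 -0.3 0 0; 0 0 -0.2 0 0; 0 0 -0.2 0 0; 0 0 -0.1 0 0; 0 0 0 0 0; 0 0 0 0 0; 0 0 0 0 0; 0 0 0 0 0'; python3 -m pendant '0 0 0 0 0.43; 0 0 0 0 0.43; 0 0 0 0 0.43; 0 0 2 0 0.43; 0 0 3 0 0.43; 0 0 3 0 1; 1 1 2 0 1; 1.6 2 2.2 0 1; 0 0 0 0 1; 0 0 0 0 1'; python3 - <<'E'
from h import *
im,C=save("w14"); print(tcp()[1],yaw())
print(proj(C,(.614,.0125,.046)))
cv2.imwrite("pics/c7.png",cv2.resize(im[60:290,120:400],None,fx=2.5,fy=2.5))
E
```

```text
clock: 60.8
position: [0.6133, -0.0425, 0.2368]
orientation: [0.0, 0.712, 0.702, 0.0]
ft_force: [0.1, 0.0, -0.1]
finger_gap: 0.0279
finger_force: 20.0
clock: 61.8
position: [0.6393, -0.0122, 0.3587]
orientation: [0.0, 0.711, 0.703, 0.0]
ft_force: [0.4, -0.5, -0.6]
finger_gap: 0.0747
finger_force: 0.0
[ 0.6388 -0.0128  0.3581] 179.2485928349194
[226.935  154.9524]
```

View pics/c7.png

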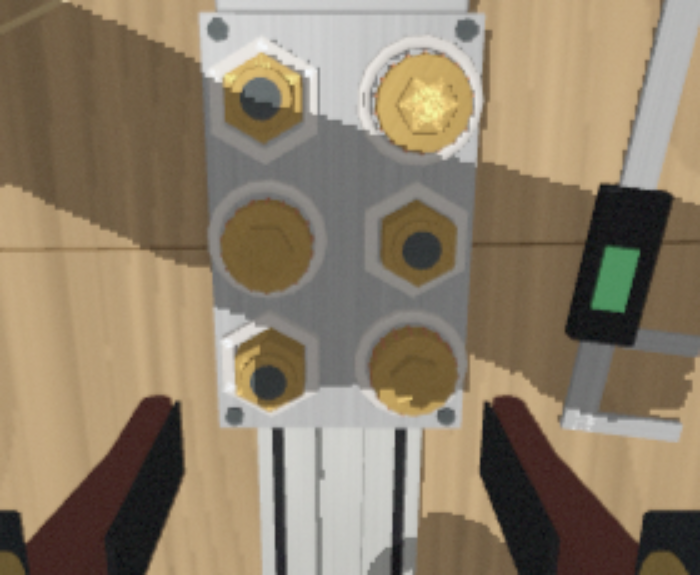

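```bash
python3 -m pendant '0.6 2 0 0 0.62; 0.6 2.3 0 0 0.62; 0.6 2.3 0 0 0.62; 0.6 2.3 0 0 0.62; 0.6 2.3 0 0 0.62; 0.6 2.3 -1 0 0.62; 0.8 2.1 -2 0 0.62; 0.2 0.2 -2.5 0 0.62; 0 0 -2.5 0 0.62; 0 0 -1.3 0 0.62' 30;  python3 -m pendant '0 0 -1 0 0.62; 0 0 0 0 0.62; 0 0 0 0 0; 0 0 0 0 0; 0 0 0 0 0; 0 0 0 0 0; 0 0 0 0 0; 0 0 0 0 0; 0 0 0 0 0; 0 0 0 0 0'
```

```text
clock: 62.85
position: [0.6842, 0.1453, 0.2618]
orientation: [-0.001, 0.712, 0.702, -0.002]
ft_force: [-0.0, -0.0, 0.1]
finger_gap: 0.0548
finger_force: 0.0
clock: 63.85
position: [0.6851, 0.1455, 0.2566]
orientation: [-0.0, 0.712, 0.702, 0.0]
ft_force: [-4.3, -0.1, 5.8]
finger_gap: 0.0298
finger_force: 30.0
```

```bash
python3 -m pendant '0 -0.4 0 0 0; -0.01 -0.8 0 0 0; -0.02 -1.2 0 0 0; -0.02 -1.2 0 0 0; -0.02 -1.2 0 0 0; -0.01 -1.2 0 0 0; -0.02 -1.2 0 0 0; -0.02 -1.2 0 0 0; -0.01 -1.2 0 0 0; -0.02 -1.2 0 0 0' 30;  python3 -m pendant '-0.02 -1.2 0 0 0; -0.02 -1.2 0 0 0; -0.01 -1.2 0 0 0; -0.02 -1 0 0 0; -0.01 -0.8 0 0 0; -0.01 -0.6 0 0 0; -0.01 -0.4 0 0 0; 0 -0.3 0 0 0; 0 -0.2 0 0 0; 0 -0.1 0 0 0'
```

```text
clock: 64.85
position: [0.6838, 0.0384, 0.2566]
orientation: [-0.001, 0.711, 0.703, 0.001]
ft_force: [-3.2, 3.3, 5.6]
finger_gap: 0.0295
finger_force: 30.0
clock: 65.85
position: [0.6828, -0.0319, 0.2565]
orientation: [-0.0, 0.712, 0.703, 0.001]
ft_force: [-1.9, 3.8, 5.4]
finger_gap: 0.0294
finger_force: 30.0
```

```bash
python3 -m pendant '0 -0.1 0 0 0; 0 -0.1 0 0 0; 0 -0.1 0 0 0; 0 -0.1 0 0 0; 0 -0.1 0 0 0; 0 -0.1 0 0 0; 0 -0.1 0 0 0; 0 -0.1 0 0 0; 0 -0.1 0 0 0; 0 0 0 0 0'
```

```text
clock: 66.85
position: [0.6828, -0.0409, 0.2565]
orientation: [-0.0, 0.712, 0.703, 0.001]
ft_force: [-1.7, 2.3, 6.7]
finger_gap: 0.0293
finger_force: 30.0
```

```bash
python3 -m pendant '0 -0.08 0 0 0; 0 -0.08 0 0 0; 0 -0.08 0 0 0; 0 -0.08 0 0 0; 0 -0.08 0 0 0; 0 -0.08 0 0 0; 0 -0.08 0 0 0; 0 0 0 0 0; 0 0 0 0 0; 0 0 0 0 0'
```

```text
clock: 67.85
position: [0.6828, -0.0451, 0.2565]
orientation: [-0.001, 0.711, 0.703, 0.001]
ft_force: [-3.8, 5.5, 8.5]
finger_gap: 0.0293
finger_force: 30.0
```

```bash
python3 -m pendant '0 -0.05 0 0 0; 0 -0.05 0 0 0; 0 -0.05 0 0 0; 0 -0.05 0 0 0; 0 0 0 0 0; 0 0 0 0 0; 0 0 0 0 0; 0 0 0 0 0; 0 0 0 0 0; 0 0 0 0 0'
```

```text
clock: 68.85
position: [0.6828, -0.0455, 0.2565]
orientation: [-0.002, 0.711, 0.703, 0.002]
ft_force: [-4.4, 9.1, 8.9]
finger_gap: 0.0293
finger_force: 30.0
```

```bash
python3 -m pendant '0 0 0 0 0.62; 0 0 0 0 0.62; 0 0 0 0 0.62; 0 0 2.5 0 0.62; 0 0 2.5 0 0.62; -1.1 2.7 0 0 0.62; -1.1 2.7 0 0 0.62; -1.1 2.7 0 0 0.62; 0 0.1 -1.5 0 0.62; 0 0 -1.5 0 0.62' 25; python3 -m pendant '0 0 -1.5 0 0.62; 0 0 -1.5 0 0.62; 0 0 0 0 0.62; 0 0 0 0 0; 0 0 0 0 0; 0 0 0 0 0; 0 0 0 0 0; 0 0 0 0 0; 0 0 0 0 0; 0 0 0 0 0' 25
```

```text
clock: 69.85
position: [0.6498, 0.0334, 0.2751]
orientation: [0.0, 0.711, 0.703, 0.0]
ft_force: [-0.3, -0.5, 0.6]
finger_gap: 0.0544
finger_force: 0.0
clock: 70.85
position: [0.65, 0.0331, 0.2461]
orientation: [0.0, 0.712, 0.703, 0.0]
ft_force: [0.8, 0.1, 2.2]
finger_gap: 0.0172
finger_force: 25.0
```

```bash
python3 -m pendant '-0.5 0 0 4 0; -0.98 -0.06 0 7.5 0; -0.96 -0.19 0 7.5 0; -0.93 -0.32 0 7.5 0; -0.88 -0.43 0 7.5 0; -0.82 -0.55 0 7.5 0; -0.74 -0.65 0 7.5 0; -0.65 -0.74 0 7.5 0; 0 0 0 0 0; 0 0 0 0 0'
```

```text
clock: 71.85
position: [0.5841, 0.0046, 0.246]
orientation: [-0.002, 0.294, 0.956, 0.001]
ft_force: [-5.9, 5.1, 8.2]
finger_gap: 0.0173
finger_force: 25.0
```

```bash
python3 -m pendant '-0.55 -0.82 0 7.5 0; -0.43 -0.88 0 7.5 0; -0.32 -0.93 0 7.5 0; -0.19 -0.96 0 7.5 0; -0.06 -0.98 0 7.5 0; 0 0 0 0 0; 0 0 0 0 0; 0 0 0 0 0; 0 0 0 0 0; 0 0 0 0 0'
```

```text
clock: 72.85
position: [0.5679, -0.0417, 0.2459]
orientation: [-0.003, -0.029, 1.0, 0.001]
ft_force: [-10.3, 2.3, 12.8]
finger_gap: 0.0172
finger_force: 25.0
```

```bash
python3 -m pendant '-0.1 -0.1 0 0 0; -0.1 -0.1 0 0 0; 0 -0.1 0 0 0; 0 -0.1 0 0 0; 0 -0.1 0 0 0; 0 -0.1 0 0 0; 0 0 0 0 0; 0 0 0 0 0; 0 0 0 0 0; 0 0 0 0 0'
```

```text
clock: 73.85
position: [0.5673, -0.0429, 0.246]
orientation: [-0.001, -0.031, 1.0, 0.003]
ft_force: [-5.0, 16.2, 8.3]
finger_gap: 0.0179
finger_force: 25.0
```

```bash
python3 -m pendant '0 0.3 0 0 0; 0 0 0 0 0.6; 0 0 0 0 0.6; 0 0 0 0 0.6; 0 0 0 0 0.6; 0 0 3 0 0.6; 0 0 3 0 0.6; 0 0 3 0 1; -2 2 2 0 1; -3 3 0 0 1' 25; python3 -m pendant '-2 3 0 0 1; 0 3 0 0 1; 0 0 0 0 1; 0 0 0 0 1; 0 0 0 0 1; 0 0 0 0 1; 0 0 0 0 1; 0 0 0 0 1; 0 0 0 0 1; 0 0 0 0 1'; python3 - <<'E'
from h import *
im,C=save("w15"); print(tcp()[1],yaw())
t=snapshot("top")[:,:,::-1]; cv2.imwrite("pics/c8.png",np.vstack([cv2.resize(t[130:260,120:420],(768,333),interpolation=cv2.INTER_CUBIC),cv2.resize(im[100:300,0:512],(656,256))[:, :].copy() if 0 else cv2.copyMakeBorder(cv2.resize(im[100:300],(656,256)),0,0,0,112,cv2.BORDER_CONSTANT)]))
s=snapshot("scene")[:,:,::-1]; cv2.imwrite("pics/c9.png",cv2.resize(s[130:290,90:380],None,fx=2.7,fy=2.7,interpolation=cv2.INTER_CUBIC))
E
```

```text
clock: 74.85
position: [0.5188, 0.0032, 0.3583]
orientation: [0.003, -0.026, 1.0, -0.0]
ft_force: [-0.2, 0.8, -0.9]
finger_gap: 0.0732
finger_force: 0.0
clock: 75.85
position: [0.4977, 0.0647, 0.3556]
orientation: [-0.0, -0.028, 1.0, 0.0]
ft_force: [-0.5, 0.8, 0.1]
finger_gap: 0.0875
finger_force: 0.0
[0.4977 0.0647 0.3556] 93.24366730551827
```

View pics/c8.png

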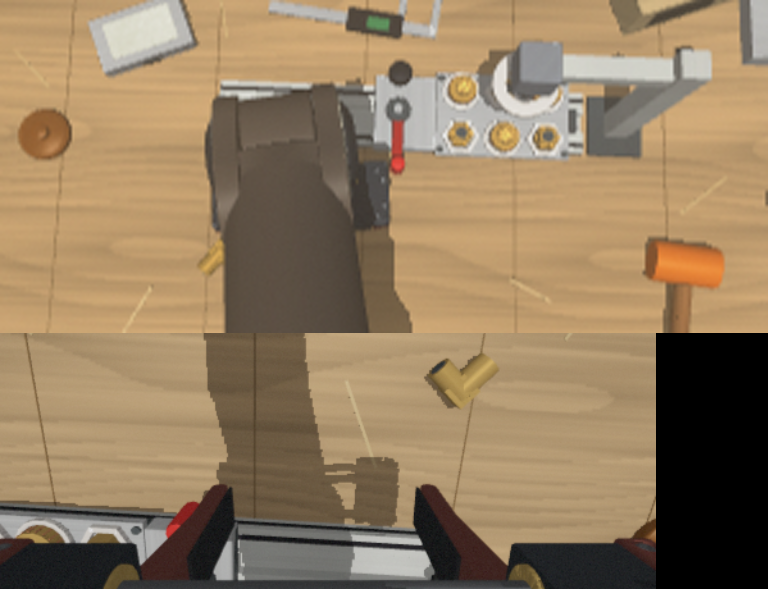

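View pics/c9.png

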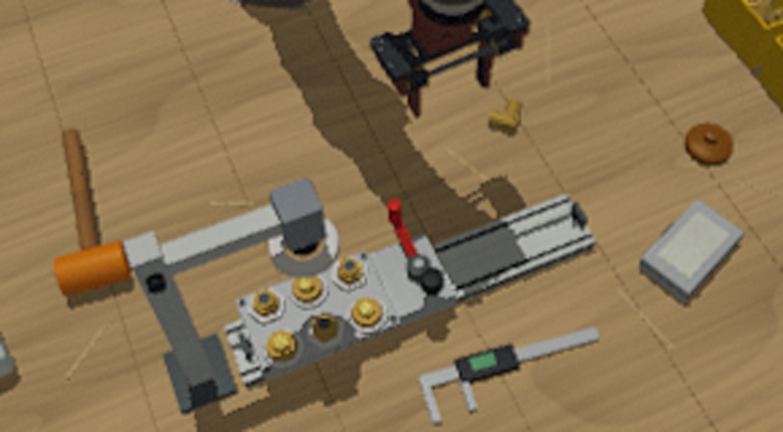

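```bash
python3 -c "
from rig import *
print(sign_off())"
```

```text
the job is handed in; nothing more can be done
None
```

I seated all three flare nuts and all three caps in their nests, slid the loaded carriage gently home against its stop, swung the lever back to its locked stop, and handed the job in at about 76 s; the final pictures show everything in place and the elbow where it lay, but no verdict was returned.

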